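Lay out the rivet-setting station

ROBOT

A 6-joint arm with a two-finger parallel gripper is mounted at the origin on the work surface. World frame = base frame: x ahead of the robot, y to its left, z up, the work surface at z = 0. Lengths are in m, angles in rad, forces in N, time in s.
With the tool pointing down it reaches from about 0.375 to 0.825 m from the base axis. Payload 5.5 kg.
Tool frame: the origin (TCP) lies at the very end of the fingers, on their centre line; the grasp point (between the pads) lies 19 mm behind it (r.hold_point_z is the distance from the TCP to the grasp point, in m); z points along the fingers, y is the line along which they close (so a half turn about z gives the same grasp; the last joint's range is limited). The gripper opens to 85 mm and grips with 20 to 120 N. Pads are 22 mm wide; open, the fingers measure 114 mm over their backs; the gripper's body (76 mm by 85 mm) begins 54 mm behind the grasp point. The pads swing forward as they close: fully open they stand 13 mm farther back than shut.
Start: joints at [1.342, 0.314, -0.047, 1.21, 0, 1.571], TCP at [0.136, 0.584, 0.231] pointing down, gripper open.
Joint ranges: [-2.67, 2.67], [-0.69, 1.73], [-1.03, 1.25], [-2.08, 2.16], [-1.42, 1.45], [-3.14, 3.14]. Speed limits (rad/s): [2.39, 2.39, 3.01, 3.14, 3.14, 3.14].

INTERFACE

Orientations are given as a 3x3 rotation matrix whose columns are the frame's x, y, z axes.
In Python, from rig import status, optics, ticket, r gives the robot as it stands.
- The arm moves only by the shell command python3 -m crank 'ROWS'. ROWS is JSON, a list of rows, each a list of 3 entries, a list of its own where there are three numbers: the opening, from -1 (shut) to 1 (fully open), then the shift along the tool's x, y, z normalised to -1 to 1, where 1 is 1000 mm, then the turn about the tool's z normalised to -1 to 1, where 1 is 1.5 rad. A call has 1 to 20 rows; each row is the pose to reach, as a shift and turn from the pose commanded when the call began, along the tool's axes at that moment; what a row does not reach only later rows make up. A row lasts 1/8 s, in which the tool goes at most 62.5 mm and 10.7 degrees, less where a joint would pass 70% of its speed; a pose out of reach is approached as far as the arm can. A call with a number of a shift or a turn outside -1 to 1 is refused whole. A call with a gripper value outside its range is refused whole. The fingers move at their own pace and stop on an object; the grip force is fixed at half the most. Time passes only in rows, so rows that repeat a pose let the fingers close. It gives the time, the measured TCP pose, the force, the opening and the grip force at its end, in the units of the state.
- status.read_state(): the state, without advancing time (a new reading comes with each control period).
- optics.capture(name): name is "scene" or "top" or "wrist"; returns a dict with "pixels" (480x640x3 uint8, red, green, blue), "fx", "fy", "cx", "cy" (pixels), "R" (3x3) and "t" (3): a world point X has camera coordinates R X + t; the wrist camera has in their place "mount" (4x4, takes a point from camera to tool coordinates, whose origin is the TCP and whose axes are the flange's). Camera axes: x right, y down, z forward; pixel columns grow to the right and rows downward; lengths in m; the calibration is good to about 2 mm. A picture is of the moment at which its call begins: read the wrist's pose just before it. There is no depth.
- ticket.hand_in(): hands the job in; it is judged then, once.
The state is a dict: "time_s": time; "q": joint angles; "dq": joint speeds; "tau": joint torques, N m; "tcp_pos": TCP position; "orientation": TCP orientation; "contact_force": force on the tool from outside, world axes, zero at the start; "moment": the same for the moment, N m; "finger_gap": opening from 0.0 (shut) to 1.0 (fully open); "grasp_force": force on a finger pad.
Only numpy, scipy, OpenCV 4.12 (cv2) and the standard library are available. Lean on these libraries where they do the work, as an engineer would, in place of code of your own. Each camera call takes 0.05 s, during which the arm holds its last target. There are 200 camera calls.

TASK

Lay out the bench for setting rivets: put the steel anvil in the middle of the marble slab with the brass setter standing upright on the middle of it, stand the small tin midway between the slab and the dish of rivet caps, and lay the mallet flat midway between the slab and the block of punches. The tin and the mallet's head should both be level with the middle of the slab, in line from the dish to the punch block, with the mallet's handle pointing back towards the robot, square to that line. Leave the large tin and the lump of wax where they are.

Things in the scene. Friction and masses are not known exactly. Their poses are not given: they have to be found in the camera images.
- slab: Fixed white marble slab, 110 x 110 mm, 20 mm high, on the green mat. Origin at the centre of its underside, at bench height; x points away from the robot, y to the left, turned by up to 0.15 rad. The dish and the punch block stand at its two sides, along +y and -y (either may be on either side), centres 235 to 245 mm from the slab's centre and within 8 mm of its y axis.
- dish: Fixed shallow round steel dish holding small brass rivet caps, 100 mm across the rim, 22 mm high. Origin at the centre of its underside, on the bench.
- block: Fixed square wooden block 90 x 90 mm, 45 mm high, with six short wooden-handled punches standing in it, up to 83 mm above the bench. Origin at the centre of its underside, on the bench.
- anvil: Loose dark steel anvil: a plain flat disc 60 mm in diameter, 25 mm thick, lying flat, about 0.5 kg. Origin at the centre of its underside, z up.
- setter: Loose brass rivet setter standing upright, 60 mm high, about 0.16 kg: a foot 30 mm in diameter and 12 mm high, narrowing over the next 6 mm to a shaft 20 mm in diameter up to the top. Origin at the centre of its underside, z up the shaft.
- tin: Loose small plain metal tin with lid, standing: 46 mm in diameter (lid 48 mm, from 24 mm up), 36 mm high, about 0.12 kg. Origin at the centre of its underside, z up.
- mallet: Loose wooden mallet lying flat, about 0.32 kg. Head: pale block 44 mm along the handle, 66 across, 40 high. Dark round handle, 24 mm diameter, axis 20 mm above the bench, runs along the body's -x to a pommel (40 mm diameter, 168 to 188 mm behind the origin) on which it rests. Origin at the centre of the head's underside; centre of mass about 35 to 50 mm behind it: grip the handle there.
- mallet_end (a point): Centre of the end face of the mallet's pommel, at the far end of the handle: 188 mm behind the mallet's origin and 20 mm up.
- bigtin: Large loose tin with a paper label, 72 mm in diameter, 55 mm high: not part of the job, leave it. Origin at the centre of its underside.
- wax: Loose amber lump of wax, 45 x 70 mm, 25 mm high, behind the slab: not part of the job, leave it. Origin at the centre of its underside.
Things that resemble listed ones, but are neither listed nor needed, are in the scene too. Leave any orange look-alike of the slab alone. Leave any green look-alike of the tin alone.

How it is judged:
At the end, for the whole second after the job is handed in: At rest: anvil flat, centred on slab to 12 mm; setter upright on it to 10 mm; in the slab's frame, tin (dish's side) and mallet head (block's side) standing/lying flat at y = 120 +-15 mm out, x = 0 +-20 mm; pommel end 120 +-30 mm out, 150 mm or more towards the robot (horizontal distance between anvil and slab below 0.012 m and z of anvil in the frame of slab between 0.017 and 0.024 m and angle between each of anvil, setter, tin's own z axis and vertical below 0.08 rad and horizontal distance between setter and anvil below 0.01 m and z of setter in the frame of anvil between 0.022 and 0.029 m and x of tin in the frame of slab between -0.02 and 0.02 m and height (world z) of tin below 0.006 m and x of mallet in the frame of slab between -0.02 and 0.02 m and x of mallet_end in the frame of slab below -0.15 m and height (world z) of mallet below 0.008 m and angle between mallet's own z axis and vertical below 0.12 rad and ((y of dish in the frame of slab above 0.1 m and y of tin in the frame of slab between 0.105 and 0.135 m and y of mallet in the frame of slab between -0.135 and -0.105 m and y of mallet_end in the frame of slab between -0.15 and -0.09 m) or (y of dish in the frame of slab below -0.1 m and y of tin in the frame of slab between -0.135 and -0.105 m and y of mallet in the frame of slab between 0.105 and 0.135 m and y of mallet_end in the frame of slab between 0.09 and 0.15 m)) and linear speed of each of anvil, setter, tin, mallet below 0.02 m/s); the robot touches nothing.
It fails at once if the large tin is moved more than 20 mm (distance of bigtin from where it was at the start of the episode above 0.02 m).
It fails at once if the wax is moved more than 20 mm (distance of wax from where it was at the start of the episode above 0.02 m).
It also fails if it takes over 107 s, if anything falls off the work surface, if the arm or the gripper's body presses on something with over 40 N, if the wrist force passes 120 N, or if a joint passes its speed limit or range.

## Working session

There is one attempt and no reset: what is moved stays moved. The work goes in short steps, Python scripts to look and compute and a shell command to move; the robot and the scene stay as the last step left them, time stands still between calls to the robot, and variables do not carry over. Pictures are saved under pics/ and viewed, at most 14 in all, crops included, and the job is handed in when it is done.

```bash
ls; mkdir -p pics; python3 - <<'E'
from rig import status, optics, ticket, r
import cv2, numpy as np
s=status.read_state(); print({k:np.round(v,3).tolist() for k,v in s.items()})
for n in ["scene","top"]:
    c=optics.capture(n); cv2.imwrite(f"pics/{n}0.png",c["pixels"][:,:,::-1]); np.savez(f"{n}0.npz",**c)
    print(n,c["fx"],c["cx"],c["cy"],np.round(c["R"],3).tolist(),np.round(c["t"],3))
E
```

```text
pics
{'time_s': 0.0, 'q': [1.342, 0.314, -0.048, 1.21, -0.0, 1.571], 'dq': [0.001, 0.001, -0.0, -0.0, -0.001, 0.002], 'tau': [0.003, -53.959, 33.975, 0.019, 0.0, 0.0], 'tcp_pos': [0.136, 0.584, 0.23], 'orientation': [[-0.974, 0.227, -0.0], [0.227, 0.974, -0.002], [-0.0, -0.002, -1.0]], 'contact_force': [-0.279, -0.426, -0.347], 'moment': [0.006, -0.06, -0.022], 'grasp_force': 0.0, 'finger_gap': 0.999}
scene 538.7907079947752 308.77421926539745 232.32312425020478 [[0.9, 0.436, -0.012], [0.237, -0.511, -0.826], [-0.366, 0.741, -0.563]] [-0.486 -0.073  1.311]
top 474.4360259571314 319.55971798031675 236.99053220266205 [[0.008, -1.0, -0.006], [-0.989, -0.007, -0.146], [0.146, 0.007, -0.989]] [0.012 0.534 1.142]
```

View pics/top0.png

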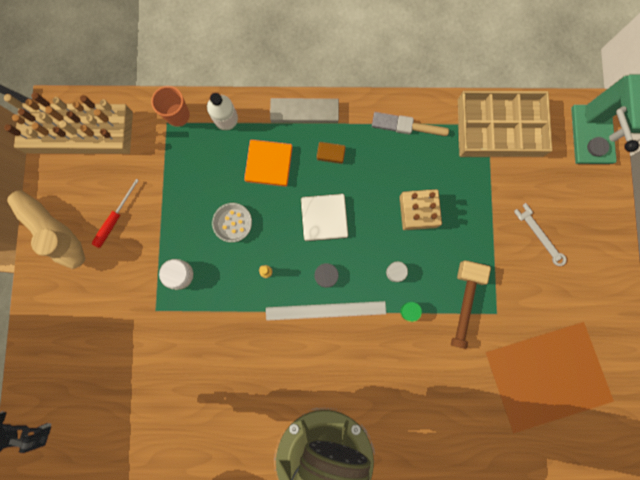

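View pics/scene0.png

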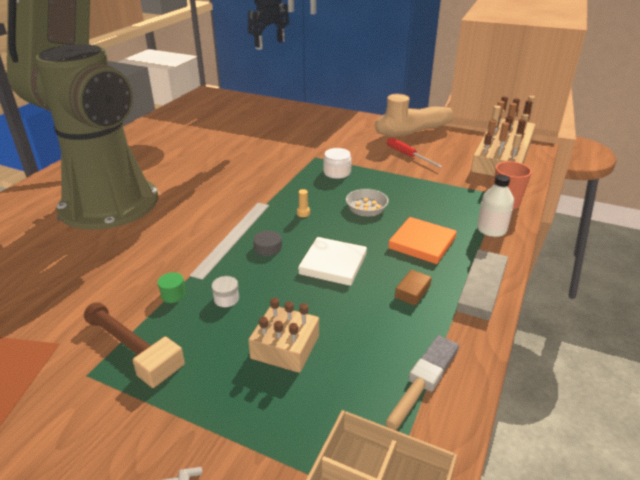

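Candidates (top view):
- Tin: grey tin at (397,272). The green cap (412,312) and the large white tin (176,274) resemble it.
- Slab: white slab at (324,217). The orange slab (269,163) resembles it.
- Block: six-punch block at (421,209). The rack (70,125) resembles it.
- Mallet: pale head at (474,272). The wooden horn (45,230) and the brush (410,125) resemble it.
- Anvil: dark disc at (326,275).
- Setter: brass piece at (265,271).
- Dish: (232,222), on the +y side.

Next I'll check these in one close crop and measure them.

```bash
cat > h.py <<'E'
import numpy as np, cv2
def ray(c,px,z):
    "pixel -> world point on plane of height z (fixed cameras; or pass R,t world->cam)"
    R,t=np.array(c["R"]),np.array(c["t"]); C=-R.T@t
    d=R.T@np.array([(px[0]-c["cx"])/c["fx"],(px[1]-c["cy"])/c["fy"],1.]); return C+d*(z-C[2])/d[2]
def blob(mask,roi):
    x0,y0,x1,y1=roi; m=np.zeros_like(mask); m[y0:y1,x0:x1]=mask[y0:y1,x0:x1]
    cs,_=cv2.findContours(m,cv2.RETR_EXTERNAL,cv2.CHAIN_APPROX_NONE); return max(cs,key=cv2.contourArea)
def cen(k):
    M=cv2.moments(k); return np.array([M["m10"],M["m01"]])/M["m00"]
def notmat(img):
    p=img.astype(float); R,G,B=p[...,0],p[...,1],p[...,2]
    return (((G<1.25*R)|(G<1.08*B))*255).astype(np.uint8)
def wcam(c,s):
    T=np.eye(4); T[:3,:3]=s["orientation"]; T[:3,3]=s["tcp_pos"]
    W=np.linalg.inv(T@np.array(c["mount"])); return dict(fx=c["fx"],fy=c["fy"],cx=c["cx"],cy=c["cy"],R=W[:3,:3],t=W[:3,3])
E
python3 - <<'E'
from h import *
c=dict(np.load("top0.npz")); im=c["pixels"]; m=notmat(im)
rois=dict(slab=(290,185,360,250,.02),dish=(205,195,260,250,.011),block=(395,180,450,235,.025),anvil=(305,255,350,295,.0125),
 setter=(250,255,300,285,.01),tin=(380,255,410,292,.018),bigtin=(155,255,200,295,.03),wax=(310,135,352,170,.012))
vis=im[:,:,::-1].copy()
for n,(a,b,d,e,z) in rois.items():
    k=blob(m,(a,b,d,e)); cv2.drawContours(vis,[k],-1,(255,0,255),1)
    q=cen(k); rc=cv2.minAreaRect(k); ps=np.array([ray(c,p,z) for p in cv2.boxPoints(rc)])
    print(n,q.round(1),ray(c,q,z)[:2].round(4),"size",np.linalg.norm(ps[1]-ps[0]).round(4),np.linalg.norm(ps[2]-ps[1]).round(4),"ang",np.arctan2(*(ps[1]-ps[0])[[1,0]]).round(3))
print("C",-c["R"].T@c["t"])
h=cv2.cvtColor(im,cv2.COLOR_RGB2HSV); 
cv2.imwrite("pics/crop1.png",cv2.resize(vis[170:360,200:500],None,fx=2.6,fy=2.6,interpolation=cv2.INTER_CUBIC))
E
```

```text
slab [323.9 216.9] [0.5885 0.0053] size 0.1155 0.1162 ang -1.479
dish [231.6 222.1] [0.5752 0.242 ] size 0.1007 0.099 ang -1.565
block [420.1 209.2] [ 0.6091 -0.2389] size 0.1032 0.1031 ang -1.463
anvil [326. 275.] [ 0.4411 -0.0009] size 0.0556 0.0553 ang -1.564
setter [265.2 271.1] [0.4502 0.1528] size 0.0329 0.0329 ang -1.564
tin [396.6 271.4] [ 0.4511 -0.1778] size 0.0527 0.0502 ang -1.564
bigtin [175.7 273.9] [0.4402 0.3729] size 0.0851 0.0746 ang -1.564
wax [330.5 152.3] [ 0.7623 -0.0108] size 0.0519 0.0735 ang -0.128
C [0.361156   0.00782929 1.20791888]
```

View pics/crop1.png

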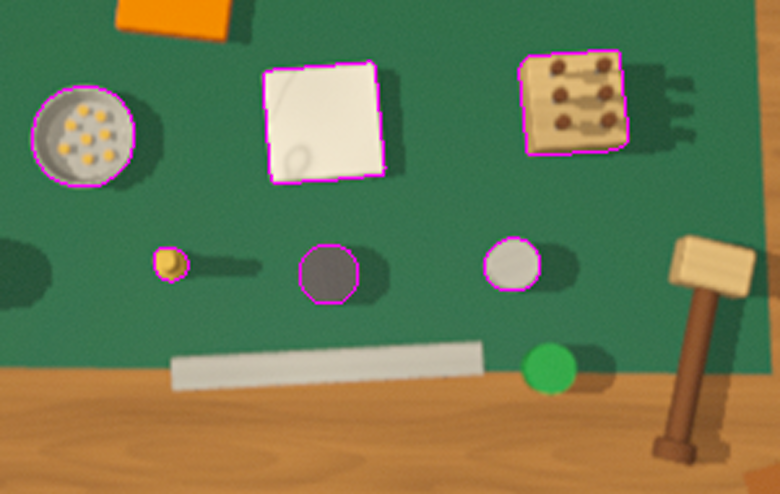

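The crop confirms the choice: the outlines fit the slab, dish, block, anvil, setter and plain grey tin, and the mallet is at the lower right. The dish is on +y and the block on -y, so the tin goes on +y and the mallet on -y. Now the slab yaw, the mallet, and the move calculator.

```bash
cat >> h.py <<'E'
def go(x,y,z,ang):
    "shift and turn (normalised) from present pose to TCP x,y,z with tool y axis at world angle ang, tool down"
    from rig import status
    s=status.read_state(); O=np.array(s["orientation"]); d=O.T@(np.array([x,y,z])-s["tcp_pos"])
    a=np.arctan2(O[1,1],O[0,1]); w=(ang-a+np.pi)%(2*np.pi)-np.pi
    print("t",round(s["time_s"],2),"shift",d.round(4).tolist(),"turn",round(-w/1.5,4))
E
python3 - <<'E'
from h import *
c=dict(np.load("top0.npz")); im=c["pixels"]; m=notmat(im)
k=blob(m,(290,185,360,250)); ap=cv2.approxPolyDP(k,4,True)[:,0]
print("slab corners"); P=np.array([ray(c,p,.02)[:2] for p in ap.astype(float)]); print(ap.tolist(),P.round(4).tolist())
h=cv2.cvtColor(im,cv2.COLOR_RGB2HSV)
H=cv2.inRange(h,(8,40,185),(30,160,255)); k=blob(H,(455,255,495,292)); rc=cv2.minAreaRect(k); print("head px",rc,cen(k),ray(c,cen(k),.03)[:2])
p=np.array([[ (ray(c,q,.03))[:2] for q in cv2.boxPoints(rc)]])[0]; print(p.round(3).tolist())
Dk=cv2.inRange(h,(0,100,40),(14,255,150)); k=blob(Dk,(445,280,485,352)); 
pts=np.array([ray(c,q[0].astype(float),.02)[:2] for q in k]); vx,vy,x0,y0=cv2.fitLine(pts.astype(np.float32),cv2.DIST_L2,0,.01,.01).ravel()
print("handle yaw",np.arctan(vy/vx),"mean",x0,y0,"x range",pts[:,0].min(),pts[:,0].max(), "y@xmin",pts[pts[:,0].argmin()])
go(.43,0,.22,1.663)
E
```

```text
slab corners
[[342, 193], [301, 198], [305, 240], [347, 237]] [[0.6512, -0.0407], [0.6374, 0.0643], [0.5288, 0.0528], [0.5372, -0.0534]]
head px ((473.71612548828125, 271.54913330078125), (29.65290069580078, 17.153472900390625), 12.804265975952148) [473.81575092 271.61648352] [ 0.45107591 -0.36703663]
[[0.438, -0.326], [0.48, -0.337], [0.464, -0.408], [0.423, -0.397]]
handle yaw -0.11551966 mean 0.33019248 -0.352815 x range 0.26502575830067737 0.4284117662843899 y@xmin [ 0.26502576 -0.33640261]
t 0.1 shift [-0.4188, -0.502, 0.0113] turn -0.214
```

```bash
python3 -m crank '[[1,[-0.1,-0.12,0.011],-0.05],[1,[-0.25,-0.3,0.011],-0.12],[1,[-0.419,-0.502,0.011],-0.22],[1,[-0.419,-0.502,0.011],-0.22],[1,[-0.419,-0.502,0.011],-0.22],[1,[-0.419,-0.502,0.011],-0.22],[1,[-0.419,-0.502,0.011],-0.22],[1,[-0.419,-0.502,0.011],-0.22],[1,[-0.419,-0.502,0.011],-0.22],[1,[-0.419,-0.502,0.011],-0.22],[1,[-0.419,-0.502,0.011],-0.22],[1,[-0.419,-0.502,0.011],-0.22],[1,[-0.419,-0.502,0.011],-0.22],[1,[-0.419,-0.502,0.011],-0.22],[1,[-0.419,-0.502,0.011],-0.22],[1,[-0.419,-0.502,0.011],-0.22]]'; python3 - <<'E'
from h import *
from rig import status,optics
s=status.read_state(); c=optics.capture("wrist"); np.savez("w1.npz",**c,orientation=s["orientation"],tcp_pos=s["tcp_pos"])
cv2.imwrite("pics/w1.png",c["pixels"][:,:,::-1]); print(s["tcp_pos"],s["q"],np.round(c["mount"],3).tolist())
E
```

```text
time_s: 2.1
tcp_pos: [0.4302, 0.001, 0.2204]
orientation: [[-0.995, -0.102, 0.0], [-0.102, 0.995, 0.0], [-0.0, 0.0, -1.0]]
contact_force: [0.3, -0.1, -0.2]
finger_gap: 0.999
grasp_force: 0.0
[0.43019254 0.00099353 0.22039478] [ 2.28059034e-03 -9.37412055e-04 -4.45009811e-01  1.12656205e+00
  3.75926801e-05 -1.00200834e-01] [[0.0, -0.953, -0.304, 0.078], [1.0, 0.0, 0.0, -0.0], [0.0, -0.304, 0.953, -0.142], [0.0, 0.0, 0.0, 1.0]]
```

View pics/w1.png

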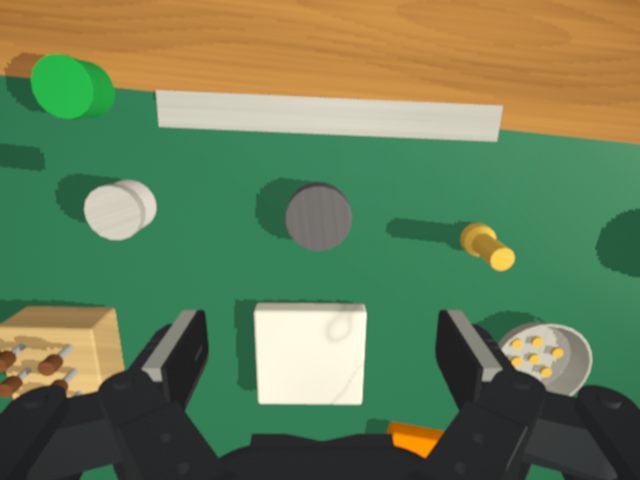

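The wrist view shows the slab at (310,354), anvil (318,216), tin (120,210), setter foot (477,238), dish (545,355) and block at lower left. I'll measure the same things from this second view.

```bash
python3 - <<'E'
from h import *
d=dict(np.load("w1.npz")); c=wcam(d,d); im=d["pixels"]
h=cv2.cvtColor(im,cv2.COLOR_RGB2HSV); m=notmat(im)
print("C",(-c["R"].T@c["t"]).round(3))
# slab top: bright, low sat
k=blob(cv2.inRange(h,(0,0,225),(180,60,255)),(225,285,390,420)); rc=cv2.minAreaRect(k); P=np.array([ray(c,p,.02)[:2] for p in cv2.boxPoints(rc)])
print("slab",P.mean(0).round(4),[ (np.linalg.norm(P[i]-P[i-1]).round(4),np.arctan2(*(P[i]-P[i-1])[::-1]).round(3)) for i in range(4)])
for n,roi,z in (("anvil",(265,170,370,260),.0125),("tin",(70,165,165,250),.018),("setter",(450,215,525,275),.03)):
    k=blob(m,roi); q=cen(k); (e,(a,b),_)=cv2.fitEllipse(k); print(n,q.round(1),ray(c,q,z)[:2].round(4),"ell",np.round(e,1),a,b)
# anvil top, darker/brighter split; tin lid circle, setter top
k=blob(m,(450,215,525,275)); pts=k[:,0]
print("setter bbox",pts.min(0),pts.max(0))
for n,px,z in (("settertop",(501.5,259),.06),("setterfoot",(477.5,238),.012),("tintop",(116,213),.036),("anviltop",(319,218),.025)): print(n,ray(c,px,z)[:2].round(4))
E
```

```text
C [ 0.352 -0.007  0.363]
slab [0.5899 0.0052] [(np.float64(0.1159), np.float64(-1.484)), (np.float64(0.1076), np.float64(-3.102)), (np.float64(0.1068), np.float64(1.659)), (np.float64(0.1077), np.float64(0.125))]
anvil [318.  216.3] [ 0.443 -0.001] ell [318.  216.3] 65.67903900146484 66.7398910522461
tin [119.5 209. ] [ 0.4532 -0.1789] ell [119.4 209.1] 58.01605987548828 73.2342300415039
setter [486.5 246.2] [0.4504 0.151 ] ell [486.1 245.8] 31.915443420410156 65.82084655761719
setter bbox [460 222] [515 271]
settertop [0.4512 0.1515]
setterfoot [0.4487 0.1493]
tintop [ 0.4518 -0.173 ]
anviltop [ 4.413e-01 -2.000e-04]
```

```bash
python3 -c "
from h import *
go(.4425,-.0005,.06,1.673); go(.4425,-.0005,.001,1.673)"
```

```text
t 2.15 shift [-0.012, -0.0026, 0.1604] turn -0.0001
t 2.15 shift [-0.012, -0.0026, 0.2194] turn -0.0001
```

```bash
python3 -m crank '[[1,[-0.012,-0.003,0.05],0],[1,[-0.012,-0.003,0.1],0],[1,[-0.012,-0.003,0.14],0],[1,[-0.012,-0.003,0.17],0],[1,[-0.012,-0.003,0.195],0],[1,[-0.012,-0.003,0.21],0],[1,[-0.012,-0.003,0.219],0],[1,[-0.012,-0.003,0.219],0],[1,[-0.012,-0.003,0.219],0],[-1,[-0.012,-0.003,0.219],0],[-1,[-0.012,-0.003,0.219],0],[-1,[-0.012,-0.003,0.219],0],[-1,[-0.012,-0.003,0.219],0],[-1,[-0.012,-0.003,0.219],0],[-1,[-0.012,-0.003,0.219],0],[-1,[-0.012,-0.003,0.219],0]]'; python3 -c "
from h import *
go(.4425,-.0005,.08,1.673); go(.589,.005,.08,1.673); go(.589,.005,.021,1.673)"
```

```text
time_s: 4.15
tcp_pos: [0.4431, -0.001, 0.0024]
orientation: [[-0.995, -0.101, 0.001], [-0.101, 0.995, 0.001], [-0.001, 0.001, -1.0]]
contact_force: [-3.0, 1.2, 10.7]
finger_gap: 0.678
grasp_force: 62.4
t 4.15 shift [0.0004, 0.0006, -0.0776] turn -0.0008
t 4.15 shift [-0.1459, -0.0087, -0.0774] turn -0.0008
t 4.15 shift [-0.1458, -0.0087, -0.0184] turn -0.0008
```

```bash
python3 -m crank '[[-1,[0,0,-0.02],0],[-1,[0,0,-0.05],0],[-1,[-0.02,-0.001,-0.08],0],[-1,[-0.06,-0.004,-0.08],0],[-1,[-0.1,-0.006,-0.08],0],[-1,[-0.13,-0.008,-0.08],0],[-1,[-0.146,-0.009,-0.08],0],[-1,[-0.146,-0.009,-0.07],0],[-1,[-0.146,-0.009,-0.055],0],[-1,[-0.146,-0.009,-0.055],0]]'; python3 - <<'E'
from h import *
from rig import status,optics
s=status.read_state(); c=optics.capture("wrist"); np.savez("w2.npz",**c,orientation=s["orientation"],tcp_pos=s["tcp_pos"])
cv2.imwrite("pics/w2.png",c["pixels"][:,:,::-1]); print(s["tcp_pos"])
E
```

```text
time_s: 5.4
tcp_pos: [0.5855, 0.0044, 0.0539]
orientation: [[-0.995, -0.101, -0.005], [-0.101, 0.995, -0.0], [0.005, 0.0, -1.0]]
contact_force: [0.1, -0.2, -5.5]
finger_gap: 0.675
grasp_force: 67.8
[0.58553349 0.0043812  0.05391452]
```

View pics/w2.png

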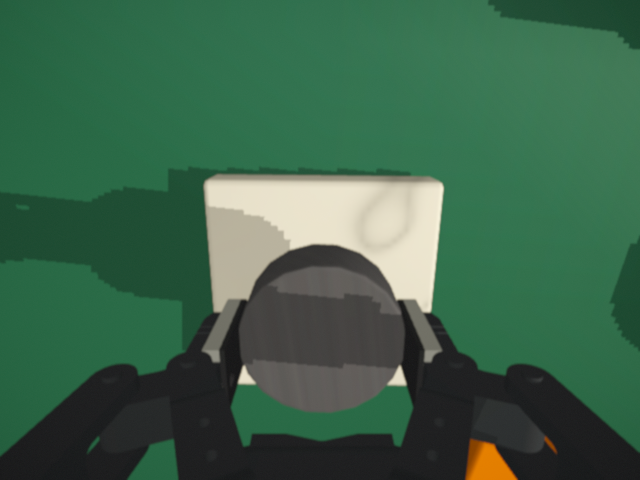

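```bash
python3 -m crank '[[-1,[0,0,0.01],0],[-1,[0,0,0.02],0],[-1,[0,0,0.026],0],[-1,[0,0,0.03],0],[-1,[0,0,0.03],0],[-1,[0,0,0.03],0]]'; python3 -c "
from h import *
go(.589,.005,.022,1.673)"
```

```text
time_s: 6.2
tcp_pos: [0.589, 0.0045, 0.0265]
orientation: [[-0.995, -0.101, 0.0], [-0.101, 0.995, 0.0], [-0.0, -0.0, -1.0]]
contact_force: [0.1, -0.3, -4.5]
finger_gap: 0.673
grasp_force: 67.9
t 6.2 shift [-0.0001, 0.0005, 0.0045] turn -0.0006
```

```bash
python3 -m crank '[[-1,[0,0,0.004],0],[-1,[0,0,0.004],0],[-1,[0,0,0.004],0],[1,[0,0,0.004],0],[1,[0,0,0.004],0],[1,[0,0,0.004],0],[1,[0,0,0.004],0],[1,[0,0,-0.02],0],[1,[0,0,-0.06],0],[1,[0,0,-0.11],0],[1,[0.03,0.04,-0.12],0],[1,[0.06,0.08,-0.12],0],[1,[0.09,0.12,-0.12],0],[1,[0.123,0.159,-0.12],0],[1,[0.123,0.159,-0.12],0],[1,[0.123,0.159,-0.12],0]]'; python3 - <<'E'
from h import *
from rig import status,optics
s=status.read_state(); c=optics.capture("wrist"); np.savez("w3.npz",**c,orientation=s["orientation"],tcp_pos=s["tcp_pos"])
a=optics.capture("top"); np.savez("top1.npz",**a)
cv2.imwrite("pics/w3.png",np.hstack([cv2.resize(c["pixels"],(400,300)),cv2.resize(a["pixels"][170:320,220:420],(400,300))])[:,:,::-1]); print(s["tcp_pos"])
go(.4505,.151,.0215,1.673)
E
```

```text
time_s: 8.2
tcp_pos: [0.4507, 0.1503, 0.1466]
orientation: [[-0.995, -0.102, 0.001], [-0.102, 0.995, -0.0], [-0.001, -0.0, -1.0]]
contact_force: [0.8, -0.7, -0.0]
finger_gap: 1.0
grasp_force: 0.0
[0.45070016 0.15032929 0.14662491]
t 8.3 shift [0.0006, 0.0013, 0.125] turn -0.0013
```

View pics/w3.png

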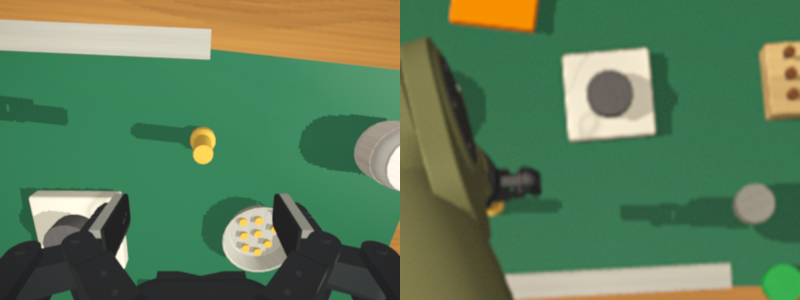

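Left (wrist view): the setter is at (203,145), clear of everything. Right (top view): the anvil lies in the middle of the slab. Now the numbers.

```bash
python3 - <<'E'
from h import *
c=dict(np.load("top1.npz")); im=c["pixels"]; h=cv2.cvtColor(im,cv2.COLOR_RGB2HSV)
k=blob(notmat(im),(290,185,360,250)); ks=cv2.minAreaRect(k); print("slab",ray(c,ks[0],.015)[:2],ks[2],ray(c,cen(k),.015)[:2])
k=blob(cv2.inRange(h,(0,0,40),(180,90,125)),(305,195,345,240)); (q,(a,b),_)=cv2.fitEllipse(k); print("anvil",q,a,b,ray(c,q,.045)[:2],ray(c,q,.035)[:2])
d=dict(np.load("w3.npz")); c=wcam(d,d); m=notmat(d["pixels"]); k=blob(m,(295,195,355,270)); 
p=k[:,0]; print("setter bbox",p.min(0),p.max(0),"top edge/bottom edge")
foot=((p[p[:,1]<225][:,0].min()+p[p[:,1]<225][:,0].max())/2, p[:,1].min()); print("foot back edge",ray(c,foot,.006), "top front edge",ray(c,((p[p[:,1]>245][:,0].mean()),p[:,1].max()),.06))
E
```

```text
slab [0.58945744 0.00507484] 85.2363510131836 [0.58945314 0.0053255 ]
anvil (324.5433349609375, 216.59844970703125) 21.495450973510742 21.853343963623047 [0.58453352 0.00377715] [0.58645436 0.0037423 ]
setter bbox [304 202] [345 263] top edge/bottom edge
foot back edge [0.43504198 0.1508333  0.006     ] top front edge [0.46165288 0.15323363 0.06      ]
```

```bash
python3 -m crank '[[1,[0,0.001,0.04],0],[1,[0,0.001,0.08],0],[1,[0,0.001,0.105],0],[1,[0,0.001,0.118],0],[1,[0,0.001,0.125],0],[1,[0,0.001,0.125],0],[1,[0,0.001,0.125],0],[-1,[0,0.001,0.125],0],[-1,[0,0.001,0.125],0],[-1,[0,0.001,0.125],0],[-1,[0,0.001,0.125],0],[-1,[0,0.001,0.125],0],[-1,[0,0.001,0.125],0],[-1,[0,0.001,0.125],0],[-1,[0,0.001,0.125],0],[-1,[0,0.001,0.125],0]]'; python3 -c "
from h import *
go(.5878,.0042,.12,1.665);go(.5878,.0042,.0665,1.665)"
```

```text
time_s: 10.3
tcp_pos: [0.4503, 0.1513, 0.0214]
orientation: [[-0.995, -0.101, 0.0], [-0.101, 0.995, 0.0], [-0.0, 0.0, -1.0]]
contact_force: [-1.1, 0.6, 4.9]
finger_gap: 0.205
grasp_force: 58.4
t 10.3 shift [-0.122, -0.1602, -0.0986] turn 0.0047
t 10.3 shift [-0.122, -0.1602, -0.0451] turn 0.0047
```

```bash
python3 -m crank '[[-1,[0,0,-0.02],0],[-1,[0,0,-0.06],0],[-1,[0,0,-0.095],0],[-1,[-0.02,-0.025,-0.1],0],[-1,[-0.05,-0.065,-0.1],0],[-1,[-0.08,-0.105,-0.1],0],[-1,[-0.105,-0.138,-0.1],0],[-1,[-0.118,-0.155,-0.1],0],[-1,[-0.122,-0.16,-0.1],0],[-1,[-0.122,-0.16,-0.08],0],[-1,[-0.122,-0.16,-0.065],0],[-1,[-0.122,-0.16,-0.055],0],[-1,[-0.122,-0.16,-0.055],0],[-1,[-0.122,-0.16,-0.055],0],[-1,[-0.122,-0.16,-0.055],0]]'; python3 - <<'E'
from h import *
from rig import status,optics
s=status.read_state(); c=optics.capture("wrist"); np.savez("w4.npz",**c,orientation=s["orientation"],tcp_pos=s["tcp_pos"])
cv2.imwrite("pics/w4.png",c["pixels"][:,:,::-1]); print(s["tcp_pos"])
E
```

```text
time_s: 12.18
tcp_pos: [0.5882, 0.0044, 0.077]
orientation: [[-0.995, -0.101, 0.001], [-0.101, 0.995, 0.0], [-0.001, -0.0, -1.0]]
contact_force: [-0.1, -0.7, -1.7]
finger_gap: 0.211
grasp_force: 58.8
[0.58823795 0.00437817 0.07699621]
```

View pics/w4.png

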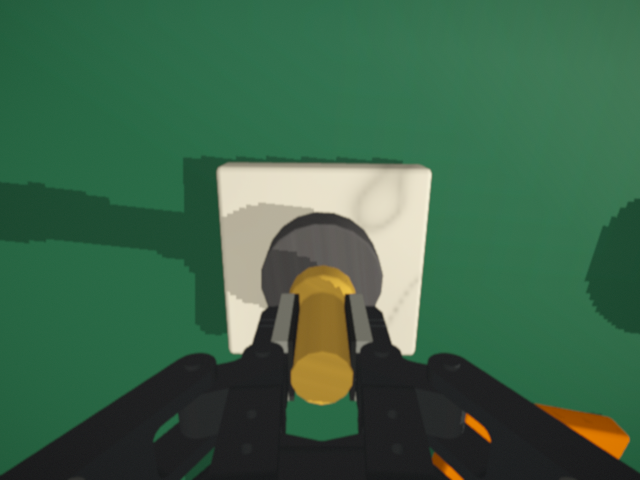

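```bash
python3 - <<'E'
from h import *
d=dict(np.load("w4.npz")); c=wcam(d,d)
for n,p,z,r in (("anvil bottom rim",(322,213),.02,.03),("anvil top rim",(322,224),.045,.03),("anvil L",(262,273),.045,0),("anvil R",(382,273),.045,0),("foot bottom",(322,266),.058,.015),("slab near top edge",(324,168),.02,.055)): print(n,(ray(c,p,z)[:2]+[r,0]).round(4))
go(.5878,.0042,.0665,1.665)
E
```

```text
anvil bottom rim [0.5901 0.0017]
anvil top rim [0.589  0.0016]
anvil L [ 0.5861 -0.0245]
anvil R [0.5803 0.0325]
foot bottom [0.5894 0.0031]
slab near top edge [5.919e-01 3.000e-04]
t 12.22 shift [0.0004, -0.0001, 0.0104] turn 0.0047
```

```bash
python3 -m crank '[[-1,[0,0,0.004],0],[-1,[0,0,0.008],0],[-1,[0,0,0.0105],0],[-1,[0,0,0.0105],0],[-1,[0,0,0.0105],0],[-0.3,[0,0,0.0105],0],[-0.3,[0,0,0.0105],0],[-0.3,[0,0,0.0105],0],[-0.3,[0,0,0.0105],0],[0,[0,0,-0.01],0],[0,[0,0,-0.04],0],[1,[0,0,-0.073],0],[1,[0.05,-0.055,-0.073],0],[1,[0.1,-0.11,-0.073],0],[1,[0.154,-0.167,-0.073],0],[1,[0.154,-0.167,-0.073],0],[1,[0.154,-0.167,-0.073],0],[1,[0.154,-0.167,-0.073],0]]'; python3 - <<'E'
from h import *
from rig import status,optics
s=status.read_state(); c=optics.capture("wrist"); np.savez("w5.npz",**c,orientation=s["orientation"],tcp_pos=s["tcp_pos"])
a=optics.capture("scene"); np.savez("scene1.npz",**a)
cv2.imwrite("pics/w5.png",np.hstack([cv2.resize(c["pixels"],(400,300)),cv2.resize(a["pixels"][200:350,230:430],(400,300))])[:,:,::-1]); print(s["tcp_pos"])
cc=wcam(c,s); k=blob(notmat(c["pixels"]),(230,150,400,330)); print(cen(k),ray(cc,cen(k),.02)[:2],k[:,0].min(0),k[:,0].max(0))
go(.452,-.177,.004,1.665)
E
```

```text
time_s: 14.48
tcp_pos: [0.4519, -0.1772, 0.1494]
orientation: [[-0.995, -0.101, 0.001], [-0.101, 0.995, 0.0], [-0.001, 0.0, -1.0]]
contact_force: [-0.3, -0.9, 0.3]
finger_gap: 1.0
grasp_force: 0.0
[ 0.45186936 -0.17720449  0.14944655]
[322.02749348 229.03034317] [ 0.45358202 -0.17670162] [287 191] [358 266]
t 14.57 shift [0.0002, -0.0003, 0.1453] turn 0.0055
```

View pics/w5.png

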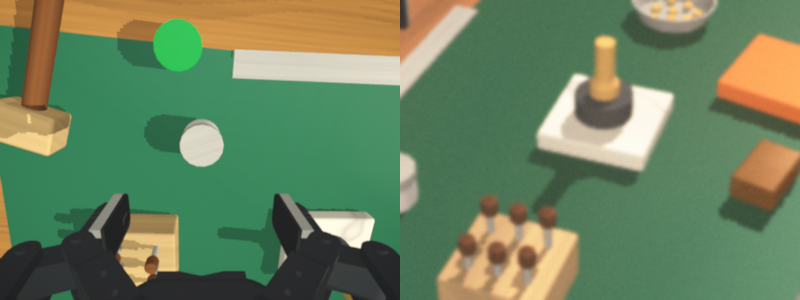

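The setter stands upright on the anvil (605,70), and the tin is centred under the gripper (202,143). I'll descend and grip it.

```bash
python3 -m crank '[[1,[-0.001,0,0.05],0],[1,[-0.001,0,0.1],0],[1,[-0.001,0,0.125],0],[1,[-0.001,0,0.138],0],[1,[-0.001,0,0.144],0],[1,[-0.001,0,0.144],0],[1,[-0.001,0,0.144],0],[-1,[-0.001,0,0.144],0],[-1,[-0.001,0,0.144],0],[-1,[-0.001,0,0.144],0],[-1,[-0.001,0,0.144],0],[-1,[-0.001,0,0.144],0],[-1,[-0.001,0,0.144],0],[-1,[-0.001,0,0.144],0]]'; python3 -c "
from h import *
yaw=.09; S=np.array([.589,.005]); t=S+.12*np.array([-np.sin(yaw),np.cos(yaw)]); print(t)
go(*t,.12,1.661);go(*t,.005,1.661)"
```

```text
time_s: 16.32
tcp_pos: [0.4527, -0.1773, 0.0061]
orientation: [[-0.995, -0.101, 0.001], [-0.101, 0.995, -0.0], [-0.001, -0.0, -1.0]]
contact_force: [-2.2, 1.0, 6.5]
finger_gap: 0.54
grasp_force: 60.2
[0.57821457 0.12451433]
t 16.32 shift [-0.1555, 0.2876, -0.1138] turn 0.0073
t 16.32 shift [-0.1554, 0.2876, 0.0012] turn 0.0073
```

```bash
python3 -m crank '[[-1,[0,0,-0.03],0],[-1,[0,0,-0.07],0],[-1,[0,0.03,-0.09],0],[-1,[0,0.08,-0.09],0],[-1,[0,0.14,-0.09],0],[-1,[0,0.2,-0.09],0],[-1,[0,0.25,-0.09],0],[-1,[-0.02,0.28,-0.09],0],[-1,[-0.06,0.288,-0.09],0],[-1,[-0.1,0.288,-0.09],0],[-1,[-0.135,0.288,-0.09],0],[-1,[-0.155,0.288,-0.09],0.007],[-1,[-0.155,0.288,-0.07],0.007],[-1,[-0.155,0.288,-0.04],0.007],[-1,[-0.155,0.288,-0.02],0.007],[-1,[-0.155,0.288,-0.02],0.007],[-1,[-0.155,0.288,-0.02],0.007]]'; python3 -c "
from h import *
go(.5782,.1245,.006,1.661)"
```

```text
time_s: 18.45
tcp_pos: [0.5779, 0.125, 0.026]
orientation: [[-0.996, -0.091, 0.001], [-0.091, 0.996, 0.0], [-0.001, 0.0, -1.0]]
contact_force: [0.1, -0.8, -1.9]
finger_gap: 0.543
grasp_force: 62.0
t 18.45 shift [-0.0003, -0.0005, 0.02] turn 0.0003
```

```bash
python3 -m crank '[[-1,[0,0,0.01],0],[-1,[0,0,0.0195],0],[-1,[0,0,0.0195],0],[-1,[0,0,0.0195],0],[0.4,[0,0,0.0195],0],[0.4,[0,0,0.0195],0],[0.4,[0,0,0.0195],0],[0.4,[0,0,-0.02],0],[0.4,[0,0,-0.08],0],[1,[0,0,-0.14],0],[1,[0.05,-0.03,-0.194],0.05],[1,[0.1,-0.08,-0.194],0.1],[1,[0.15,-0.14,-0.194],0.15],[1,[0.21,-0.2,-0.194],0.207],[1,[0.21,-0.26,-0.194],0.207],[1,[0.21,-0.32,-0.194],0.207],[1,[0.21,-0.38,-0.194],0.207],[1,[0.21,-0.457,-0.194],0.207],[1,[0.21,-0.457,-0.194],0.207],[1,[0.21,-0.457,-0.194],0.207]]'; python3 - <<'E'
from h import *
from rig import status,optics
s=status.read_state(); c=optics.capture("wrist"); np.savez("w6.npz",**c,orientation=s["orientation"],tcp_pos=s["tcp_pos"])
a=optics.capture("top"); np.savez("top2.npz",**a)
cv2.imwrite("pics/w6.png",np.hstack([cv2.resize(c["pixels"],(400,300)),cv2.resize(a["pixels"][170:320,200:400],(400,300))])[:,:,::-1]); print(s["tcp_pos"])
E
```

```text
time_s: 20.95
tcp_pos: [0.4095, -0.3525, 0.2187]
orientation: [[-0.975, 0.222, -0.0], [0.222, 0.975, -0.001], [-0.0, -0.001, -1.0]]
contact_force: [-0.3, 0.4, -1.3]
finger_gap: 0.997
grasp_force: 0.0
[ 0.40951289 -0.35252773  0.21865772]
```

View pics/w6.png

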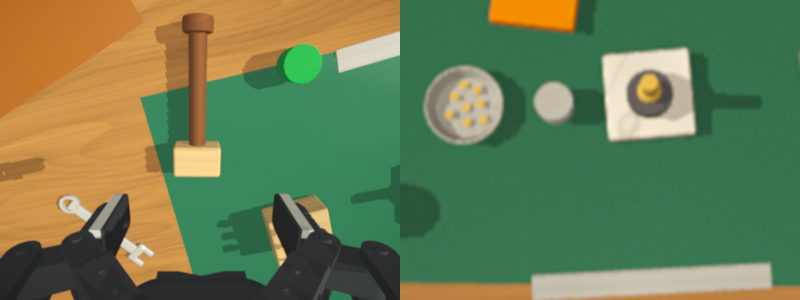

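The tin stands midway between the dish and the slab. The mallet handle runs from (198,18) to (197,142), almost along the tool's x. I'll measure the mallet and the tin.

```bash
python3 - <<'E'
from h import *
d=dict(np.load("w6.npz")); c=wcam(d,d); im=d["pixels"]; h=cv2.cvtColor(im,cv2.COLOR_RGB2HSV)
# handle rows: dark reddish-brown between columns 285..345
L=[]
for row in range(60,225,5):
    v=h[row,285:350]; x=np.where((v[:,2]<170)&(v[:,1]>120)&(v[:,0]<14))[0]
    x=x[np.abs(x-31)<20]; L.append(((285+(x.min()+x.max())/2),row,x.max()-x.min()))
L=np.array(L); print(L[::6].round(1).tolist())
P=np.array([ray(c,l[:2],.02)[:2] for l in L]); vx,vy,x0,y0=cv2.fitLine(P.astype(np.float32),cv2.DIST_HUBER,0,.01,.01).ravel(); yaw=np.arctan(vy/vx); print("handle yaw",yaw,"pt",x0,y0)
k=blob(cv2.inRange(h,(10,40,150),(30,170,255)),(260,220,370,300)); p=k[:,0]; print("head",p.min(0),p.max(0),cen(k))
for px,z in (((315,p[:,1].max()),.04),((316,24),.02)): print(px,ray(c,px,z)[:2].round(4))
f=ray(c,(cen(k)[0],p[:,1].max()),.04)[:2]; o=f-.022*np.array([np.cos(yaw),np.sin(yaw)]); print("origin by front edge",o)
g=np.array([o[0]-.042*np.cos(yaw),0]); g[1]=y0+(g[0]-x0)*np.tan(yaw); print("grip",g)
go(*g,.004,np.pi/2+yaw)
t=dict(np.load("top2.npz")); k=blob(notmat(t["pixels"]),(262,205,292,240)); tin=ray(t,cen(k),.018)[:2]; print("tin",tin)
w=.088; e=tin-[.589,.005]; print("tin in slab",[np.cos(w)*e[0]+np.sin(w)*e[1],-np.sin(w)*e[0]+np.cos(w)*e[1]])
E
```

```text
[[316.0, 60.0, 28.0], [315.5, 90.0, 27.0], [316.0, 120.0, 26.0], [315.5, 150.0, 25.0], [315.0, 180.0, 24.0], [315.0, 210.0, 24.0]]
handle yaw -0.23508736 pt 0.3449592 -0.34329864
head [277 220] [353 282] [315.3513613  254.15857248]
(315, np.int32(282)) [ 0.4716 -0.3729]
(316, 24) [ 0.2688 -0.3252]
origin by front edge [ 0.45029845 -0.36745554]
grip [ 0.4094537  -0.35874611]
t 21.05 shift [-0.0026, -0.0096, 0.2148] turn 0.0094
tin [0.57763726 0.12558872]
tin in slab [np.float64(-0.0007206532390758927), np.float64(0.12112073486605117)]
```

```bash
python3 -m crank '[[1,[-0.003,-0.0095,0.05],0.009],[1,[-0.003,-0.0095,0.1],0.009],[1,[-0.003,-0.0095,0.15],0.009],[1,[-0.003,-0.0095,0.185],0.009],[1,[-0.003,-0.0095,0.205],0.009],[1,[-0.003,-0.0095,0.214],0.009],[1,[-0.003,-0.0095,0.214],0.009],[1,[-0.003,-0.0095,0.214],0.009],[-1,[-0.003,-0.0095,0.214],0.009],[-1,[-0.003,-0.0095,0.214],0.009],[-1,[-0.003,-0.0095,0.214],0.009],[-1,[-0.003,-0.0095,0.214],0.009],[-1,[-0.003,-0.0095,0.214],0.009],[-1,[-0.003,-0.0095,0.214],0.009],[-1,[-0.003,-0.0095,0.214],0.009],[-1,[-0.003,-0.0095,0.214],0.009]]'; python3 -c "
from h import *
yaw=.09; S=np.array([.589,.005]); R=np.array([[np.cos(yaw),-np.sin(yaw)],[np.sin(yaw),np.cos(yaw)]]); o=S+R@[0,-.12]; g=S+R@[-.042,-.12]; print(o,g)
go(.39,-.34,.13,1.336); go(.39,-.15,.13,1.661);go(*g,.13,1.661);go(*g,.005,1.661)"
```

```text
time_s: 23.05
tcp_pos: [0.4108, -0.3592, 0.0057]
orientation: [[-0.973, 0.231, 0.0], [0.231, 0.973, -0.0], [-0.0, 0.0, -1.0]]
contact_force: [-1.0, -0.1, 5.4]
finger_gap: 0.259
grasp_force: 58.7
[ 0.59978543 -0.11451433] [ 0.55795541 -0.11828923]
t 23.05 shift [0.0246, 0.0139, -0.1243] turn 0.001
t 23.05 shift [0.0685, 0.1987, -0.1243] turn -0.2156
t 23.05 shift [-0.0876, 0.2684, -0.1242] turn -0.2156
t 23.05 shift [-0.0875, 0.2684, 0.0008] turn -0.2156
```

```bash
python3 -m crank '[[-1,[0,0,-0.02],0],[-1,[0,0,-0.06],0],[-1,[0,0,-0.1],0],[-1,[0.01,0.03,-0.12],0],[-1,[0.02,0.07,-0.12],-0.04],[-1,[0.03,0.12,-0.12],-0.09],[-1,[0.03,0.17,-0.12],-0.14],[-1,[0.02,0.21,-0.12],-0.19],[-1,[0,0.235,-0.12],-0.2156],[-1,[-0.035,0.255,-0.12],-0.2156],[-1,[-0.065,0.263,-0.12],-0.2156],[-1,[-0.082,0.268,-0.12],-0.2156],[-1,[-0.0875,0.268,-0.1],-0.2156],[-1,[-0.0875,0.268,-0.07],-0.2156],[-1,[-0.0875,0.268,-0.05],-0.2156],[-1,[-0.0875,0.268,-0.05],-0.2156],[-1,[-0.0875,0.268,-0.05],-0.2156]]'; python3 - <<'E'
from h import *
from rig import status,optics
s=status.read_state(); c=optics.capture("scene"); a=optics.capture("wrist")
cv2.imwrite("pics/w7.png",np.hstack([cv2.resize(a["pixels"],(400,300)),cv2.resize(c["pixels"][190:400,130:410],(400,300))])[:,:,::-1])
go(.558,-.1183,.006,1.661)
E
```

```text
time_s: 25.18
tcp_pos: [0.5579, -0.1187, 0.0557]
orientation: [[-0.996, -0.09, 0.0], [-0.09, 0.996, -0.0], [-0.0, -0.0, -1.0]]
contact_force: [-0.4, 0.4, -3.4]
finger_gap: 0.26
grasp_force: 59.7
t 25.27 shift [0.0006, 0.0006, 0.0503] turn -0.0001
```

View pics/w7.png

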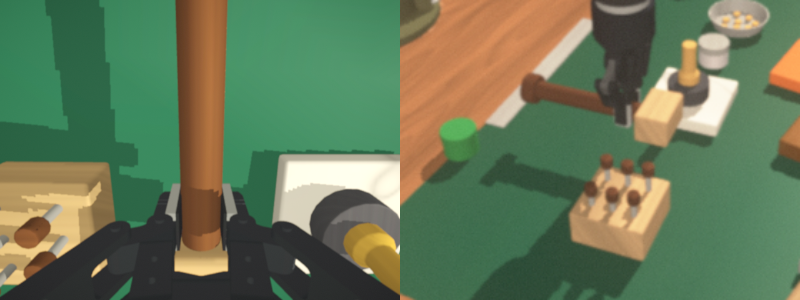

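The mallet hangs level between the block and the slab, with the handle towards the robot. I'll lower it, release and retract.

```bash
python3 -m crank '[[-1,[0,0,0.02],0],[-1,[0,0,0.035],0],[-1,[0,0,0.044],0],[-1,[0,0,0.049],0],[-1,[0,0,0.05],0],[-1,[0,0,0.05],0],[-1,[0,0,0.05],0],[0.1,[0,0,0.05],0],[0.1,[0,0,0.05],0],[0.1,[0,0,0.05],0],[0.1,[0,0,0.05],0],[0.1,[0,0,0.02],0],[0.1,[0,0,-0.03],0],[0.1,[0,0,-0.08],0],[0.1,[0,0,-0.13],0],[0.1,[0.05,-0.08,-0.15],0],[0.1,[0.1,-0.16,-0.15],0],[0.1,[0.1,-0.26,-0.15],0],[0.1,[0.1,-0.26,-0.15],0],[0.1,[0.1,-0.26,-0.15],0]]'; python3 - <<'E'
from h import *
from rig import status,optics
t=optics.capture("top"); c=optics.capture("scene"); np.savez("top3.npz",**t); im=t["pixels"]; h=cv2.cvtColor(im,cv2.COLOR_RGB2HSV)
cv2.imwrite("pics/f.png",np.hstack([cv2.resize(im[170:320,230:430],(400,300)),cv2.resize(c["pixels"][190:400,130:410],(400,300))])[:,:,::-1])
w=.088
def sl(p): e=np.array(p)[:2]-[.589,.005]; return np.round([np.cos(w)*e[0]+np.sin(w)*e[1],-np.sin(w)*e[0]+np.cos(w)*e[1]],4)
k=blob(cv2.inRange(h,(8,40,150),(30,170,255)),(352,195,396,232)); print("head",cv2.minAreaRect(k),sl(ray(t,cen(k),.03)))
k=blob(notmat(im),(262,205,292,240)); print("tin",sl(ray(t,cen(k),.018)))
k=blob(cv2.inRange(h,(0,100,30),(14,255,170)),(352,220,400,300)); p=k[:,0]; b=p[p[:,1]>=p[:,1].max()-1].mean(0); print("pommel",b,sl(ray(t,b,.02)))
k=blob(cv2.inRange(h,(18,120,120),(35,255,255)),(305,190,345,235)); print("setter",cen(k),sl(ray(t,cen(k),.075)))
E
```

```text
time_s: 27.78
tcp_pos: [0.4806, -0.3896, 0.2053]
orientation: [[-0.996, -0.088, 0.0], [-0.088, 0.996, -0.001], [-0.0, -0.001, -1.0]]
contact_force: [0.7, -0.7, -1.1]
finger_gap: 0.548
grasp_force: 0.0
head ((371.3011474609375, 212.21295166015625), (17.715755462646484, 26.985122680664062), 85.03025817871094) [ 1.000e-04 -1.206e-01]
tin [-0.0007  0.1212]
pommel [377.5        286.35714286] [-0.1867 -0.1183]
setter [324.11157025 213.95867769] [-0.0037  0.0003]
```

View pics/f.png

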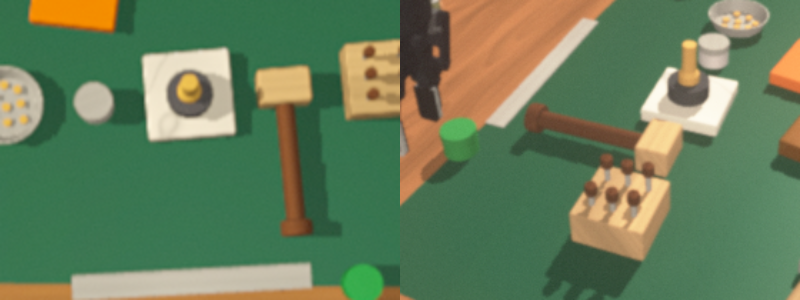

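All the pieces are in place and within tolerance, and the robot is clear of everything.

```bash
python3 -c "
from rig import ticket; print(ticket.hand_in())"
```

```text
the job is handed in; nothing more can be done
None
```

I laid out the bench as asked and handed it in at about 28 s; the last images put the tin, mallet and setter within about 4 mm of their targets and the anvil, measured when placed, within about 3 mm, but no verdict came back.

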